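# Clip the bread tub shut

### The job

The lid has been laid on the clear tub of bread rolls on the counter, but the four white clips along its sides are still standing up. With the fingers, press every clip down until it snaps shut and lies flush with the lid all the way round; nothing needs to be picked up. Press firmly but do not lean on the lid with all the arm's strength, leave the tub standing where it is without lifting it or shoving it about, and do not knock the cup, the shaker or the jar beside it.

Things in the scene. Friction and masses are not known exactly. Their poses are not given: they have to be found in the camera images.
- bread_tub: clear plastic tub holding two rolls, 142 (x) x 150 (y) x 68 mm, loose, about 0.9 kg, yaw within 0.5 rad. Origin: centre of its underside, z up. On it lies a lid, 168 x 176 mm, its top 71.5 mm above the counter: clear window, white frame, fixed corners, and a hinged white clip along each side: front = the tub's -x side, back +x, left +y, right -y
- clip_front (a joint): angle of the front clip (rad): 0 = shut, flush; 0.68 = standing right up, outer edge 15 mm higher; starts at 0.45 to 0.65. Hinge at its inner edge, level with the lid's top. It moves easily down to about 0.33, then the hook meets the rib and resists with up to about 8 N at the pad; below about 0.2 it snaps to 0 by itself and stays. Let go before, it springs back to 0.33
- clip_back (a joint): the same for the back clip
- clip_left (a joint): the same for the left clip
- clip_right (a joint): the same for the right clip
- clip_front_pad (a point): middle of the ribbed thumb pad on top of the front clip, a white plate 24 mm wide, 117 mm long, 2.6 mm thick with a 13.5 mm skirt under its outer edge. The pad is 17 mm outward from the hinge and moves with the clip; when shut, 73 mm from the tub's middle, level with the lid's top. Press here straight down with closed fingertips
- clip_back_pad (a point): the same on the back clip, 73 mm from the tub's middle when shut
- clip_left_pad (a point): the same on the left clip (109 mm long), 77 mm from the tub's middle when shut
- clip_right_pad (a point): the same on the right clip (109 mm long), 77 mm from the tub's middle when shut
- espresso_cup: green and white espresso cup, 64 x 89 x 48 mm, loose bystander; origin at its underside
- sugar_shaker: glass sugar shaker with a grey cap, 44 mm across, 90 mm high, loose bystander; origin at its underside
- jar_3: jam jar with a yellow lid, 57 x 61 x 97 mm, loose bystander; origin at its underside

How it is judged:
At the end, for the whole second after the job is handed in: All four clips are snapped shut (each within 0.06 rad, about 1.5 mm, of flush) and the tub stands level and at rest within 40 mm of where it stood (value of joint each of clip_front, clip_back, clip_left, clip_right below 0.06 rad and distance of bread_tub from where it was at the start of the episode below 0.04 m and angle between bread_tub's own z axis and vertical below 0.05 rad and linear speed of bread_tub below 0.02 m/s); the robot touches nothing.
It fails at once if the tub is lifted or tipped (height (world z) of bread_tub above 0.015 m or angle between bread_tub's own z axis and vertical above 0.2 rad).
It fails at once if the tub is shoved more than 40 mm away (distance of bread_tub from where it was at the start of the episode above 0.04 m).
It fails at once if the tub or its lid is pressed with more than 60 N (contact force between any of the arm, the fingers and bread_tub above 60 N).
It fails at once if a bystander is moved more than 30 mm (distance of any of espresso_cup, sugar_shaker, jar_3 from where it was at the start of the episode above 0.03 m).
It also fails if it takes over 38 s, if anything falls off the work surface, if the arm or the gripper's body presses on something with over 40 N, if the wrist force passes 120 N, or if a joint passes its speed limit or range.

### The arm

A 6-joint arm with a two-finger parallel gripper is mounted at the origin on a cart in front of the work surface, level with it; the furniture and walls round the work are solid. World frame = base frame: x ahead of the robot, y to its left, z up, the work surface at z = 0. Lengths are in m, angles in rad, forces in N, time in s.
With the tool pointing down it reaches from about 0.3 to 0.75 m from the base axis. Payload 8.5 kg.
Tool frame: the origin (TCP) lies at the very end of the fingers, on their centre line; the grasp point (between the pads) lies 19 mm behind it; x points along the fingers, y is the direction in which the jaws open and shut, and the axes are right-handed (so a half turn about x gives the same grasp; the last joint's range is limited). The gripper opens to 88 mm and grips with 3 to 60 N. Pads are 18 mm wide; open, the fingers measure 123 mm over their backs; the gripper's body (75 mm by 187 mm) begins 45 mm behind the grasp point.
Start: joints at [-1.54, 0.381, 1.297, -0, 1.464, -0.215], TCP at [0.134, -0.533, 0.239] pointing down, gripper open.
Joint ranges: [-3.11, 3.11], [-0.89, 2.33], [0.22, 2.48], [-1.42, 4.56], [0.17, 2.85], [-2.88, 2.88]. Speed limits (rad/s): [2.39, 2.39, 3.14, 3.14, 3.14, 3.14].

### API

Orientations are given as a rotation vector (axis times angle).
In Python, from cell import arm gives the robot as it stands.
- The arm moves only by the shell command python3 -m inch 'ROWS'. ROWS is JSON, a list of rows, each a list of 7 numbers: the finger opening in cm, from 0 to 8.81, then the shift along the tool's x, y, z in cm, then the turn, a rotation vector about the tool's x, y, z in rad. A call has 1 to 8 rows; each row shifts and turns the commanded pose from where the row before left it, along the tool's axes as they then stand; what a row does not reach is not made up. A row lasts 1/8 s, in which the tool goes at most 62.5 mm and 10.7 degrees, less where a joint would pass 70% of its speed; a pose out of reach is approached as far as the arm can. A call is refused whole if a number of a shift passes 6.25 or a number of a turn 0.188, either way. A call with a gripper value outside its range is refused whole. The fingers move at their own pace and stop on an object; the grip force is fixed at half the most. Time passes only in rows, so rows that do not move let the fingers close. It gives the time, the measured TCP pose, the force and the opening at its end, in the units of the state.
- arm.read_state(): the state, without advancing time (a new reading comes with each control period).
- arm.camera(name): name is "scene" or "side" or "wrist"; returns the picture (384x512x3 uint8, red, green, blue); there is no depth.
- arm.camera_params(name): a dict with "intrinsics" (3x3 intrinsics, pixels), "k1" (the pictures are not rectified: a ray, as slopes to the right and down, at radius r is drawn at 1 + k1 r^2 times it, then the intrinsics apply), "camera_from_world" (4x4, takes a point from world to camera coordinates); the wrist camera has in their place "hand_eye" (4x4, takes a point from camera to tool coordinates, whose origin is the TCP and whose axes are the tool frame's). Camera axes: x right, y up, looking along -z (the intrinsics and any distortion apply to the point x, -y, -z); pixel columns grow to the right and rows downward; lengths in m; the calibration is good to about 2 mm. A picture is of the moment at which its call begins: read the wrist's pose just before it. camera_params takes no time and is no camera call.
- arm.job_done(): hands the job in, once; it reports no verdict.
The state is a dict: "clock": time; "qpos": joint angles; "joint_vel": joint speeds; "tau": joint torques, N m; "ee_pos": TCP position; "eef_rot": TCP orientation; "contact_force": force on the tool from outside, world axes, zero at the start; "moment": the same for the moment, N m; "opening": finger opening in m.
Only numpy, scipy, OpenCV 4.12 (cv2) and the standard library are available. Lean on these libraries where they do the work, as an engineer would, in place of code of your own. Each camera call takes 0.05 s, during which the arm holds its last target.

## Working session

There is one attempt and no reset: what is moved stays moved. The work goes in short steps, Python scripts to look and compute and a shell command to move; the robot and the scene stay as the last step left them, time stands still between calls to the robot, and variables do not carry over. Pictures are saved under pics/ and viewed, and the job is handed in when it is done.

```bash
mkdir -p pics; ls
python3 - <<'E'
from cell import arm
import cv2,numpy as np
np.set_printoptions(precision=4,suppress=True)
print(arm.read_state())
for n in("scene","side"):
    cv2.imwrite(f"pics/{n}0.png",arm.camera(n)[:,:,::-1])
    print(n,arm.camera_params(n))
print(arm.camera_params("wrist"))
E
```

```text
pics
{'clock': 0.0, 'qpos': array([-1.5403,  0.3812,  1.2983, -0.    ,  1.4636, -0.2153]), 'joint_vel': array([-0.001 , -0.001 , -0.0017, -0.001 , -0.0009, -0.0006]), 'tau': array([ -0.0009, -43.7927, -22.4558,   0.0713,   0.0353,  -0.0001]), 'ee_pos': array([ 0.1338, -0.5332,  0.2381]), 'eef_rot': array([ 2.0915,  0.2598, -2.0912]), 'contact_force': array([ 1.3031, -0.9618, -0.0748]), 'moment': array([ 0.0518, -0.0477, -0.0059]), 'opening': 0.08798412920379915}
scene {'intrinsics': array([[447.0792,   0.    , 252.5755],
       [  0.    , 447.0792, 190.552 ],
       [  0.    ,   0.    ,   1.    ]]), 'k1': -0.17907598913176587, 'camera_from_world': array([[-0.4712, -0.882 , -0.0053,  0.4989],
       [ 0.4725, -0.2575,  0.8429, -0.2617],
       [-0.7448,  0.3947,  0.538 , -0.5461],
       [ 0.    ,  0.    ,  0.    ,  1.    ]])}
side {'intrinsics': array([[468.839 ,   0.    , 250.8098],
       [  0.    , 468.839 , 188.7186],
       [  0.    ,   0.    ,   1.    ]]), 'k1': -0.13634315199929903, 'camera_from_world': array([[-0.9097, -0.4147, -0.0201,  0.6081],
       [ 0.2412, -0.5671,  0.7875, -0.0545],
       [-0.338 ,  0.7116,  0.616 , -0.9788],
       [ 0.    ,  0.    ,  0.    ,  1.    ]])}
{'intrinsics': array([[298.3496,   0.    , 254.5339],
       [  0.    , 298.3496, 191.6382],
       [  0.    ,   0.    ,   1.    ]]), 'k1': -0.0515362642451624, 'hand_eye': array([[ 0.0002,  0.309 , -0.9511, -0.1452],
       [ 1.    , -0.    ,  0.0003,  0.0006],
       [ 0.0001, -0.9511, -0.309 , -0.0798],
       [ 0.    ,  0.    ,  0.    ,  1.    ]])}
```

View pics/scene0.png

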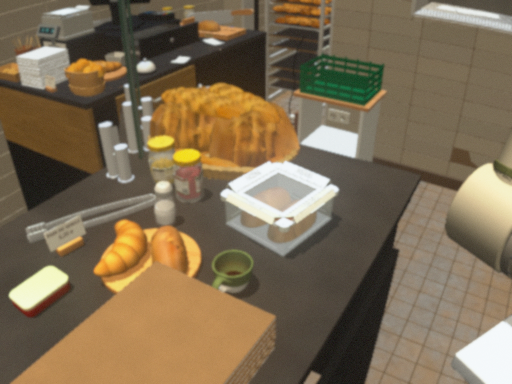

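View pics/side0.png

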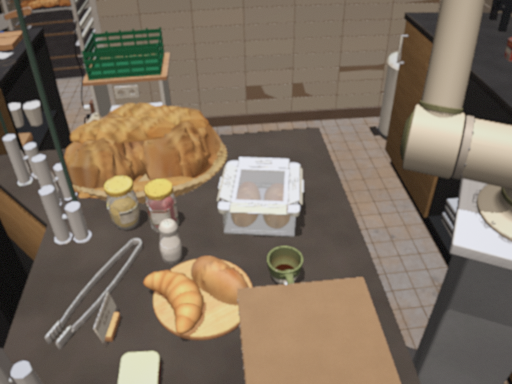

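The scene picture shows the tub at about (280,205) with the lid on it. The cup is at (233,270), the shaker at (165,205) and the jars at (188,175). In the side picture the tub is at (262,195). I'll enlarge both around the tub.

Run:
```python
import cv2
for n,(x,y,w,h) in dict(scene=(215,150,130,105),side=(205,145,110,95)).items():
    a=cv2.imread(f"pics/{n}0.png")[y:y+h,x:x+w]
    a=cv2.resize(a,None,fx=6,fy=6,interpolation=cv2.INTER_CUBIC)
    a=a[:600,:800]
    for i in range(0,w,10): cv2.line(a,(i*6,0),(i*6,8 if i%50 else 20),(0,0,255),1); cv2.putText(a,str(x+i),(i*6,20),0,.35,(0,0,255),1)
    for i in range(0,h,10): cv2.line(a,(0,i*6),(8,i*6),(0,0,255),1); cv2.putText(a,str(y+i),(9,i*6),0,.35,(0,0,255),1)
    cv2.imwrite(f"pics/{n}0z.png",a)
```

```text
(no output)
```

View pics/scene0z.png

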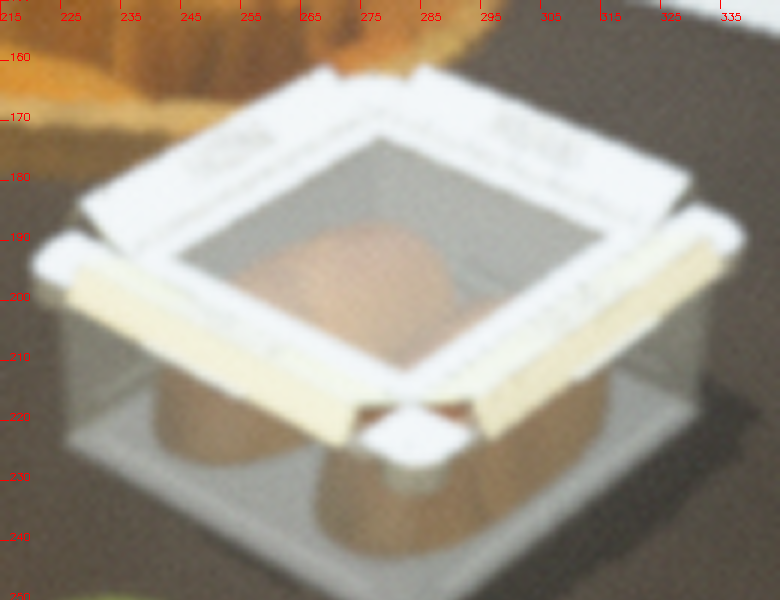

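View pics/side0z.png

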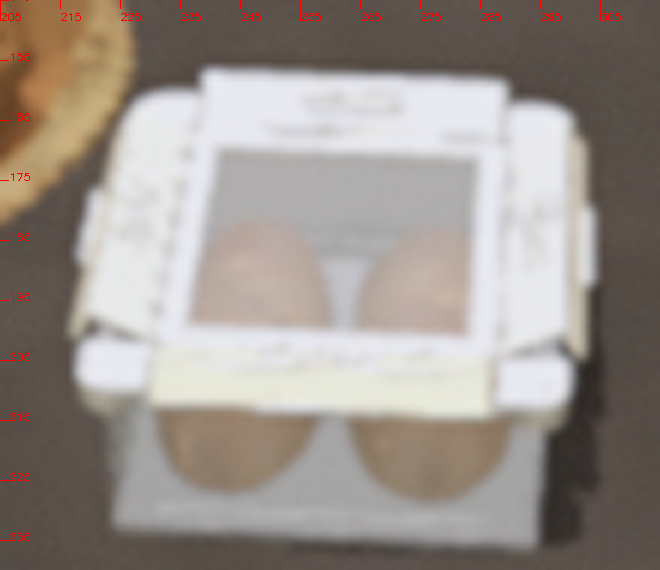

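Window corners are at about (278,172.5), (316,189), (282.5,211.5) and (245,192.5) in scene. In side they are at (241,169.5), (285,171), (283,200.5) and (236.5,199.5). All four clips stand up.

```bash
cat > h.py <<'E'
import numpy as np,cv2
from cell import arm
np.set_printoptions(precision=4,suppress=True)
F=np.diag([1.,-1,-1])
def und(uv,p):
    return cv2.undistortPoints(np.array(uv,float).reshape(-1,1,2),p["intrinsics"],np.array([p["k1"],0,0,0.])).reshape(-1,2)
def plane(uv,name,z):
    p=arm.camera_params(name);T=p["camera_from_world"];R=T[:3,:3];c=-R.T@T[:3,3]
    r=und(uv,p); d=(np.c_[r,np.ones(len(r))]@F)@R
    return c+d*((z-c[2])/d[:,2])[:,None]
def proj(P,name):
    p=arm.camera_params(name);T=p["camera_from_world"]
    q=(np.atleast_2d(P)@T[:3,:3].T+T[:3,3])@F
    return cv2.projectPoints(q.reshape(-1,1,3),np.zeros(3),np.zeros(3),p["intrinsics"],np.array([p["k1"],0,0,0.]))[0].reshape(-1,2)
E
python3 - <<'E'
from h import *
for n,uv in (("scene",[(278,172.5),(316,189),(282.5,211.5),(245,192.5)]),("side",[(241,169.5),(285,171),(283,200.5),(236.5,199.5)])):
    P=plane(uv,n,.0715);print(n,P,P.mean(0)); 
    for i in range(4):
        d=P[(i+1)%4]-P[i];print(np.hypot(*d[:2]),np.degrees(np.arctan2(d[1],d[0])))
print("base",plane([(226,223.5),(331,218)],"scene",0),plane([(224,232.5),(294,236)],"side",0))
print("cup",plane([(233,290)],"scene",0),plane([(285,281)],"side",0),"shaker",plane([(165,222)],"scene",0),plane([(171,260)],"side",0),"jar",plane([(188,200)],"scene",0),plane([(162,228)],"side",0))
E
```

```text
scene [[0.6032 0.1859 0.0715]
 [0.5168 0.1549 0.0715]
 [0.4847 0.2477 0.0715]
 [0.5695 0.2767 0.0715]] [0.5436 0.2163 0.0715]
0.09179100381389975 -160.21717389837372
0.09820189884927898 109.08559015199425
0.0896516848110057 18.925090645070878
0.0968572665655669 -69.6526090419324
side [[0.6045 0.1876 0.0715]
 [0.5157 0.156  0.0715]
 [0.4835 0.2497 0.0715]
 [0.569  0.2828 0.0715]] [0.5432 0.219  0.0715]
0.09425743431380514 -160.39504668196875
0.09907086319493326 108.94488399997145
0.09168377881287712 21.158277782741987
0.10156017095201689 -69.56794407691855
base [[0.588  0.3097 0.    ]
 [0.5052 0.1206 0.    ]] [[0.5868 0.3111 0.    ]
 [0.4521 0.2644 0.    ]]
cup [[0.421  0.3764 0.    ]] [[0.4257 0.3821 0.    ]] shaker [[0.6489 0.4129 0.    ]] [[0.6457 0.4209 0.    ]] jar [[0.7    0.3448 0.    ]] [[0.7117 0.3507 0.    ]]
```

```bash
cat >> h.py <<'E'
from scipy.spatial.transform import Rotation as Ro
C=np.array([.5435,.2178]);YAW=.342
def go(x,y,z,ydir=None,st=None):
    """shift in current tool axes (cm), and the turn (tool rotvec) to point down with tool y along angle ydir"""
    s=st or arm.read_state();R=Ro.from_rotvec(s["eef_rot"]).as_matrix()
    d=R.T@(np.array([x,y,z])-s["ee_pos"])*100
    print("t",round(s["clock"],2),"pos",s["ee_pos"],"F",s["contact_force"],"shift cm",d)
    if ydir is not None:
        a=np.array([0,0,-1.]);b=np.array([np.cos(ydir),np.sin(ydir),0]);T=np.c_[a,b,np.cross(a,b)]
        print("  turn",Ro.from_matrix(R.T@T).as_rotvec())
    return R
def tub(u,v): 
    c,s=np.cos(YAW),np.sin(YAW);return C+[c*u-s*v,s*u+c*v]
E
python3 - <<'E'
from h import *
R=go(*tub(0,0),.15,YAW+np.pi/2);print(R)
for k in(-1,0,1,2): go(*tub(0,0),.15,YAW+k*np.pi/2)
for u,v in((-.073,0),(.073,0),(0,.077),(0,-.077)):print(tub(u,v))
print(arm.read_state()["qpos"])
E
```

```text
t 0.1 pos [ 0.1338 -0.5332  0.2382] F [-0.0111  0.4883 -0.8782] shift cm [  8.9144 -62.8636 -58.0094]
  turn [3.0454 0.0019 0.0005]
[[-0.0001  0.2433 -0.9699]
 [ 0.0013 -0.9699 -0.2433]
 [-1.     -0.0013 -0.0003]]
t 0.1 pos [ 0.1338 -0.5332  0.2382] F [-0.0111  0.4883 -0.8782] shift cm [  8.9144 -62.8636 -58.0094]
  turn [-0.0962 -0.0003  0.0012]
t 0.1 pos [ 0.1338 -0.5332  0.2382] F [-0.0111  0.4883 -0.8782] shift cm [  8.9144 -62.8636 -58.0094]
  turn [-1.667  -0.0012  0.0007]
t 0.1 pos [ 0.1338 -0.5332  0.2382] F [-0.0111  0.4883 -0.8782] shift cm [  8.9144 -62.8636 -58.0094]
  turn [3.0454 0.0019 0.0005]
t 0.1 pos [ 0.1338 -0.5332  0.2382] F [-0.0111  0.4883 -0.8782] shift cm [  8.9144 -62.8636 -58.0094]
  turn [1.4746 0.0007 0.0012]
[0.4747 0.1933]
[0.6123 0.2423]
[0.5177 0.2903]
[0.5693 0.1453]
[-1.5403  0.3811  1.2982 -0.      1.4636 -0.2153]
```

```bash
python3 -m inch '[[0,0,-3.9,-3.2,-0.096,0,0],[0,0,-3.9,-3.2,0,0,0],[0,0,-3.9,-3.2,0,0,0],[0,0,-3.9,-3.2,0,0,0],[0,0,-3.9,-3.2,0,0,0],[0,0,-3.9,-3.2,0,0,0],[0,0,-3.9,-3.2,0,0,0],[0,0,-3.9,-3.2,0,0,0]]'
python3 - <<'E'
from h import *
go(*tub(-.073,0),.12,YAW-np.pi/2);print(arm.read_state()["qpos"])
E
```

```text
clock: 1.1
ee_pos: [0.275, -0.154, 0.2387]
eef_rot: [2.036, 0.351, -2.036]
contact_force: [0.2, 0.1, 0.8]
opening: 0.01
t 1.1 pos [ 0.275  -0.154   0.2387] F [0.2452 0.0995 0.8049] shift cm [ 11.8741 -26.0468 -30.4353]
  turn [-0.0009 -0.0001 -0.    ]
[-0.8924 -0.0504  1.8432  0.0001  1.3487  0.3372]
```

```bash
python3 -m inch '[[0,0,-4,-4.6,0,0,0],[0,0,-4,-4.6,0,0,0],[0,1,-4,-4.6,0,0,0],[0,2,-4,-4.6,0,0,0],[0,2,-4,-4.6,0,0,0],[0,2,-3,-3.6,0,0,0],[0,0,0,0,0,0,0]]'
python3 - <<'E'
from h import *
go(*tub(-.073,0),.12,YAW-np.pi/2);print(arm.read_state()["qpos"])
E
```

```text
clock: 1.98
ee_pos: [0.4468, 0.1495, 0.168]
eef_rot: [2.03, 0.355, -2.037]
contact_force: [0.5, -0.2, -0.0]
opening: 0.0003
t 1.98 pos [0.4468 0.1495 0.168 ] F [ 0.49   -0.203  -0.0054] shift cm [ 4.7857 -3.1685 -4.1233]
  turn [0.0035 0.0033 0.0011]
[0.0709 0.3163 1.6233 0.0002 1.2055 1.2961]
```

```bash
python3 -m inch '[[0,2.4,-1.6,-2.1,0.003,0.003,0],[0,2.4,-1.6,-2.0,0,0,0],[0,0,0,0,0,0,0],[0,0,0,0,0,0,0]]'
python3 - <<'E'
from h import *
go(*tub(-.073,0),.12,YAW-np.pi/2)
for n in("wrist","scene","side"): cv2.imwrite(f"pics/{n}1.png",arm.camera(n)[:,:,::-1])
w=cv2.imread("pics/wrist1.png");a=cv2.imread("pics/scene1.png")[140:260,190:350];b=cv2.imread("pics/side1.png")[110:250,190:320]
cv2.imwrite("pics/c1.png",np.hstack([cv2.resize(a,(400,300),interpolation=2),cv2.resize(b,(300,300),interpolation=2)]))
E
```

```text
clock: 2.48
ee_pos: [0.4747, 0.1905, 0.1228]
eef_rot: [2.042, 0.348, -2.034]
contact_force: [0.5, -0.4, 0.0]
opening: 0.0005
t 2.48 pos [0.4747 0.1905 0.1228] F [ 0.5139 -0.3755  0.0026] shift cm [ 0.2792 -0.2694 -0.0925]
  turn [-0.0037 -0.0035 -0.0004]
```

View pics/wrist1.png

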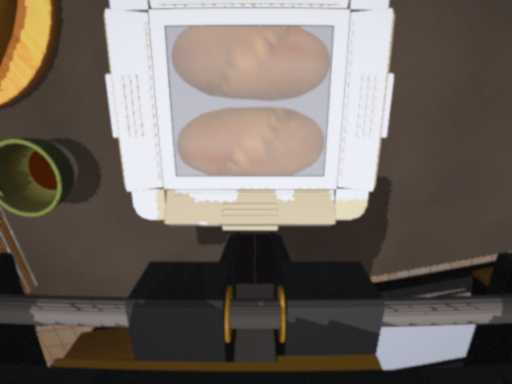

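View pics/c1.png

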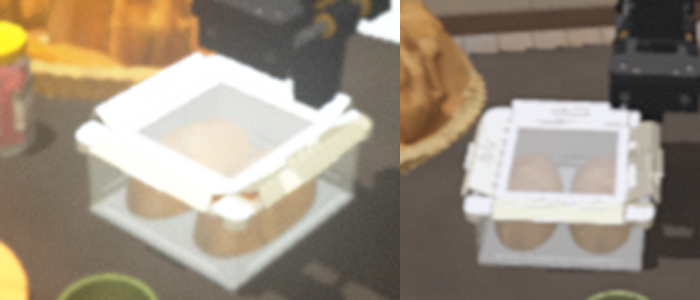

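The wrist picture shows the window with corners at (165,25), (335,25), (330,177) and (175,177). The front clip's pad is at (250,212), right ahead of the fingertips. I'll check the tub's pose against it.

```bash
cat >> h.py <<'E'
def wplane(uv,z,s):
    p=arm.camera_params("wrist");H=p["hand_eye"];R=Ro.from_rotvec(s["eef_rot"]).as_matrix()
    r=und(uv,p);d=((np.c_[r,np.ones(len(r))]@F)@H[:3,:3].T)@R.T;c=R@H[:3,3]+s["ee_pos"]
    return c+d*((z-c[2])/d[:,2])[:,None]
E
python3 - <<'E'
from h import *
P=wplane([(165,25),(335,25),(330,177),(175,177)],.0715,arm.read_state());print(P,P.mean(0))
for i in range(4):
    d=P[(i+1)%4]-P[i];print(np.hypot(*d[:2]),np.degrees(np.arctan2(d[1],d[0])))
E
```

```text
[[0.5714 0.2808 0.0715]
 [0.6051 0.1847 0.0715]
 [0.5174 0.1502 0.0715]
 [0.4822 0.2504 0.0715]] [0.544  0.2165 0.0715]
0.10181369013929029 -70.69107505026953
0.094279848517922 -158.5091879037134
0.10616794206336795 109.3518244497247
0.094294089413377 18.84420060459055
```

```bash
python3 -m inch '[[0,2,-0.25,-0.1,0,0,0],[0,1.2,0,0,0,0,0],[0,0.4,0,0,0,0,0],[0,0.4,0,0,0,0,0],[0,0.2,0,0,0,0,0],[0,0,0,0,0,0,0]]'
python3 - <<'E'
from h import *
go(*tub(-.073,0),.072,YAW-np.pi/2)
E
```

```text
clock: 3.38
ee_pos: [0.4753, 0.1942, 0.08]
eef_rot: [2.041, 0.349, -2.034]
contact_force: [0.7, 0.3, 0.3]
opening: 0.0007
t 3.38 pos [0.4753 0.1942 0.08  ] F [0.7173 0.2545 0.2828] shift cm [0.7949 0.0621 0.0832]
  turn [-0.0032 -0.0033 -0.    ]
```

```bash
python3 -m inch '[[0,0.15,0.05,0.08,0,0,0],[0,0.15,0,0,0,0,0],[0,0.15,0,0,0,0,0]]';python3 -m inch '[[0,0.1,0,0,0,0,0],[0,0.1,0,0,0,0,0]]'
```

```text
clock: 3.75
ee_pos: [0.4745, 0.1937, 0.0761]
eef_rot: [2.042, 0.35, -2.034]
contact_force: [-3.1, 0.6, 7.9]
opening: 0.0007
clock: 4.0
ee_pos: [0.4746, 0.1934, 0.0733]
eef_rot: [2.041, 0.349, -2.034]
contact_force: [-0.2, 0.3, 0.2]
opening: 0.0006
```

```bash
python3 -m inch '[[0,0.1,0,0,0,0,0]]'; python3 -c "
from h import *
go(*tub(-.073,0),.072,YAW-np.pi/2)"
```

```text
clock: 4.12
ee_pos: [0.4746, 0.1934, 0.0722]
eef_rot: [2.041, 0.349, -2.035]
contact_force: [0.1, 0.4, -0.1]
opening: 0.0007
t 4.12 pos [0.4746 0.1934 0.0722] F [ 0.1202  0.4372 -0.0613] shift cm [ 0.0161  0.0066 -0.0083]
  turn [-0.0032 -0.0029 -0.0001]
```

The force peaked at 8 N and then fell to zero, so the front clip snapped. Next is the back clip.

```bash
python3 -m inch '[[0,-2,0,0,0,0,0],[0,-1.6,0,-1.0,0,0,0],[0,0,0,-4,0,0,0],[0,0,0,-4,0,0,0],[0,0,0,-4,0,0,0],[0,0,0,-1.6,0,0,0],[0,0,0,0,0,0,0]]'
python3 - <<'E'
from h import *
go(*tub(.073,0),.09,YAW-np.pi/2)
E
```

```text
clock: 5.0
ee_pos: [0.6126, 0.2419, 0.108]
eef_rot: [2.04, 0.349, -2.035]
contact_force: [-0.9, -0.0, -0.4]
opening: 0.0005
t 5.0 pos [0.6126 0.2419 0.108 ] F [-0.9009 -0.0236 -0.4195] shift cm [ 1.7982 -0.042   0.0206]
  turn [-0.0032 -0.0025  0.    ]
```

```bash
python3 -m inch '[[0,1.8,0,0,0,0,0],[0,0.5,0,0,0,0,0],[0,0.4,0,0,0,0,0],[0,0.15,0,0,0,0,0]]'; python3 -m inch '[[0,0.15,0,0,0,0,0],[0,0.15,0,0,0,0,0]]'; python3 -m inch '[[0,0.15,0,0,0,0,0],[0,0.15,0,0,0,0,0]]'; python3 -m inch '[[0,0.1,0,0,0,0,0],[0,0,0,0,0,0,0]]'
python3 - <<'E'
from h import *
go(*tub(.073,0),.0725,YAW-np.pi/2)
E
```

```text
clock: 5.5
ee_pos: [0.6124, 0.242, 0.0807]
eef_rot: [2.042, 0.349, -2.034]
contact_force: [1.0, 0.6, 0.7]
opening: 0.0005
clock: 5.75
ee_pos: [0.6129, 0.2421, 0.0784]
eef_rot: [2.043, 0.349, -2.032]
contact_force: [0.2, -0.2, 7.5]
opening: 0.0006
clock: 6.0
ee_pos: [0.6134, 0.2423, 0.0761]
eef_rot: [2.046, 0.349, -2.03]
contact_force: [1.3, 0.8, 7.3]
opening: 0.0005
clock: 6.25
ee_pos: [0.612, 0.2419, 0.0731]
eef_rot: [2.04, 0.349, -2.036]
contact_force: [-0.6, -0.0, 0.4]
opening: 0.0002
t 6.25 pos [0.612  0.2419 0.0731] F [-0.6402 -0.006   0.3614] shift cm [ 0.0573 -0.029  -0.0429]
  turn [-0.0032 -0.002   0.    ]
```

The back clip also went 7.5 N to 0, so it snapped. Now I rise and turn a quarter turn for the left clip.

```bash
python3 -m inch '[[0,-2,0,0,0,0,0],[0,-2,0,0,-0.17,0,0],[0,0,0,0,-0.18,0,0],[0,0,0,0,-0.18,0,0],[0,0,0,0,-0.18,0,0],[0,0,0,0,-0.18,0,0],[0,0,0,0,-0.18,0,0],[0,0,0,0,-0.18,0,0]]'; python3 -m inch '[[0,0,0,0,-0.18,0,0],[0,0,0,0,-0.14,0,0],[0,0,-2.4,-2.5,0,0,0],[0,0,-2.5,-2.6,0,0,0],[0,0,-2.4,-2.6,0,0,0],[0,0,0,0,0,0,0]]'
python3 - <<'E'
from h import *
go(*tub(0,.077),.09,YAW);print(arm.read_state()["qpos"])
E
```

```text
clock: 7.25
ee_pos: [0.6118, 0.2418, 0.1128]
eef_rot: [1.193, 1.22, -1.19]
contact_force: [0.2, -0.6, -0.1]
opening: 0.0002
clock: 8.0
ee_pos: [0.5157, 0.2913, 0.113]
eef_rot: [0.956, 1.351, -0.954]
contact_force: [0.9, -0.7, 0.6]
opening: 0.0003
t 8.0 pos [0.5157 0.2913 0.113 ] F [ 0.9147 -0.706   0.597 ] shift cm [2.2978 0.151  0.1516]
  turn [-0.0016 -0.0002 -0.0011]
[ 0.3143  0.5667  1.3648  0.0002  1.2089 -0.0261]
```

```bash
python3 -m inch '[[0,1.6,0.15,0.15,0,0,0],[0,0.8,0,0,0,0,0],[0,0.5,0,0,0,0,0],[0,0.4,0,0,0,0,0]]'; python3 -m inch '[[0,0.15,0,0,0,0,0],[0,0.15,0,0,0,0,0]]'; python3 -m inch '[[0,0.15,0,0,0,0,0],[0,0.15,0,0,0,0,0]]'
python3 - <<'E'
from h import *
go(*tub(0,.077),.0725,YAW)
E
```

```text
clock: 8.5
ee_pos: [0.52, 0.2893, 0.0796]
eef_rot: [0.959, 1.349, -0.955]
contact_force: [-0.3, 0.6, 1.7]
opening: 0.0003
clock: 8.75
ee_pos: [0.52, 0.2898, 0.078]
eef_rot: [0.96, 1.348, -0.953]
contact_force: [-3.6, 1.2, 9.9]
opening: 0.0003
clock: 9.0
ee_pos: [0.5198, 0.2903, 0.0752]
eef_rot: [0.96, 1.349, -0.952]
contact_force: [-1.8, 2.2, 3.8]
opening: 0.0005
t 9.0 pos [0.5198 0.2903 0.0752] F [-1.7888  2.2412  3.8156] shift cm [ 0.2736 -0.1988 -0.0761]
  turn [-0.0038 -0.0012 -0.0048]
```

```bash
python3 -m inch '[[0,0.15,0,0,0,0,0],[0,0.1,0,0,0,0,0]]'; python3 -m inch '[[0,-2,0,0,0,0,0],[0,-2,0,1,0,0,0],[0,0,0,4,0,0,0],[0,0,0,4,0,0,0],[0,0,-0.2,4,0,0,0],[0,0,0,2.4,0,0,0],[0,0,0,0,0,0,0]]'
python3 - <<'E'
from h import *
go(*tub(0,-.077),.09,YAW);print(arm.read_state()["qpos"])
E
```

```text
clock: 9.25
ee_pos: [0.5199, 0.2894, 0.0718]
eef_rot: [0.958, 1.348, -0.954]
contact_force: [-2.8, -1.3, 9.8]
opening: 0.0001
clock: 10.12
ee_pos: [0.5693, 0.142, 0.1113]
eef_rot: [0.96, 1.348, -0.957]
contact_force: [-1.2, 0.8, -0.0]
opening: 0.0003
t 10.12 pos [0.5693 0.142  0.1113] F [-1.1531  0.8238 -0.0274] shift cm [ 2.1302  0.1016 -0.304 ]
  turn [-0.0065  0.0001 -0.0027]
[ 0.0426  0.5597  1.3846  0.0007  1.1947 -0.2931]
```

```bash
python3 -m inch '[[0,1.6,0.1,-0.3,-0.006,0,-0.003],[0,0.6,0,0,0,0,0],[0,0.5,0,0,0,0,0],[0,0.4,0,0,0,0,0]]'; python3 -m inch '[[0,0.15,0,0,0,0,0],[0,0.15,0,0,0,0,0]]'; python3 -m inch '[[0,0.15,0,0,0,0,0],[0,0.15,0,0,0,0,0]]'
python3 - <<'E'
from h import *
go(*tub(0,-.077),.0725,YAW)
E
```

```text
clock: 10.62
ee_pos: [0.5689, 0.1469, 0.0803]
eef_rot: [0.952, 1.352, -0.952]
contact_force: [0.1, -0.7, 0.3]
opening: 0.0005
clock: 10.88
ee_pos: [0.5691, 0.1465, 0.0783]
eef_rot: [0.952, 1.351, -0.952]
contact_force: [-2.0, -2.1, 8.2]
opening: 0.0007
clock: 11.12
ee_pos: [0.5693, 0.146, 0.0758]
eef_rot: [0.952, 1.35, -0.952]
contact_force: [-1.1, -5.0, 6.0]
opening: 0.0006
t 11.12 pos [0.5693 0.146  0.0758] F [-1.0824 -4.9965  6.0245] shift cm [ 0.3291 -0.0249  0.0694]
  turn [ 0.002   0.0018 -0.0014]
```

```bash
python3 -m inch '[[0,0.15,0,0,0,0,0],[0,0.15,0,0,0,0,0]]'; python3 -m inch '[[0,0,0,0,0,0,0]]'
```

```text
clock: 11.38
ee_pos: [0.5689, 0.1467, 0.0717]
eef_rot: [0.952, 1.352, -0.952]
contact_force: [-4.6, -1.0, 15.4]
opening: 0.0004
clock: 11.5
ee_pos: [0.5688, 0.1467, 0.0719]
eef_rot: [0.952, 1.352, -0.952]
contact_force: [-1.1, -0.5, 4.4]
opening: 0.0005
```

Flush at 71.8 mm. I rise and look.

```bash
python3 -m inch '[[0,-2,0,0,0,0,0],[0,-5,0,2,0,0,0],[0,-5,0,5,0,0,0],[0,-2,0,5,0,0,0],[0,0,0,5,0,0,0],[0,0,0,4,0,0,0],[0,0,0,0,0,0,0],[0,0,0,0,0,0,0]]'
python3 - <<'E'
from h import *
I={n:arm.camera(n)[:,:,::-1] for n in("wrist","scene","side")}
for n in I: cv2.imwrite(f"pics/{n}2.png",I[n])
cv2.imwrite("pics/c2.png",np.hstack([cv2.resize(I["scene"][150:255,215:345],(400,323),interpolation=2),cv2.resize(I["side"][145:240,205:315],(374,323),interpolation=2)]))
E
```

```text
clock: 12.5
ee_pos: [0.6374, -0.0448, 0.2054]
eef_rot: [0.952, 1.354, -0.952]
contact_force: [-0.4, 0.5, 0.6]
opening: 0.0006
```

View pics/c2.png

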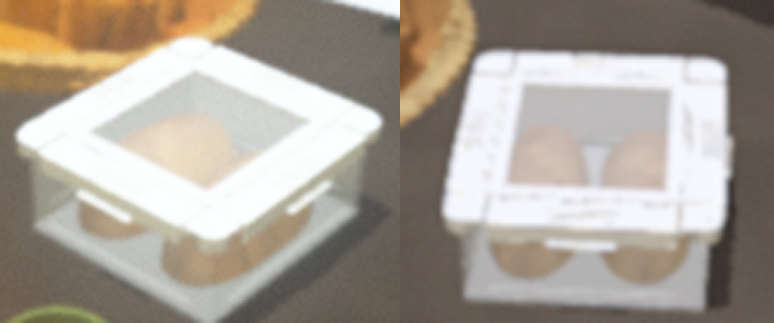

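View pics/wrist2.png

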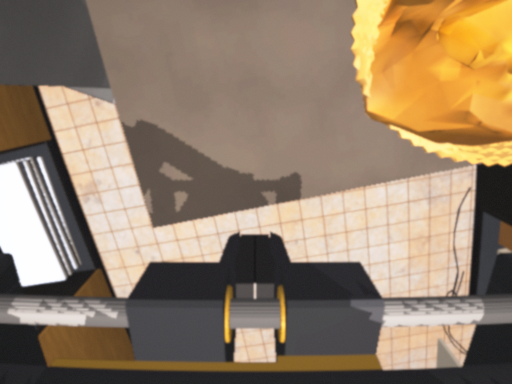

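In both views the lid is now one flat white frame. All four clips lie level with the corners: in scene the lid runs from (220,194) to (340,192), and no raised plates remain. The window corner is still at about (245,193), so the tub has not moved. The wrist view is off to the side and clear of everything.

```bash
python3 -c "
from cell import arm
print(arm.job_done(), arm.read_state()['clock'])"
```

```text
the job is handed in; nothing more can be done
the job is handed in; nothing more can be done
```

I pressed all four clips straight down with closed fingertips, in the order front, back, left, right, and handed the job in at about 13 s.

- **Clips:** The front and back clips resisted with about 8 N, and the force then fell to zero as they snapped. The left and right clips resisted with about 8–10 N and ended flush at lid height (about 71.8 mm). The highest wrist force I read while pressing was about 15 N.
- **Last checks:** The final scene and side pictures show all four clips flat with the lid's corners. A window corner is within about a pixel of its starting position, so the tub stayed put. The arm was clear of everything, at z = 0.205 m.
- **Not checked:** I did not measure the clip angles, the tub's shift or the bystanders' positions at the end. The last wrist picture did not show the lid, so the flush reading rests on the other two cameras. No check failed or disagreed.

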